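# Turn the paint tin's barcode to the scanner and scan it

## Robot

A 6-joint arm with a two-finger parallel gripper is mounted at the origin on the work surface. World frame = base frame: x ahead of the robot, y to its left, z up, the work surface at z = 0. Lengths are in m, angles in rad, forces in N, time in s.
With the tool pointing down it reaches from about 0.375 to 0.925 m from the base axis. Payload 5.7 kg.
Tool frame: the origin (TCP) lies on the front face of the gripper's body, between the roots of the fingers; the fingertips stand 80 mm ahead of it and the grasp point (between the pads) lies 61 mm ahead of it (env.tcp_to_grasp is the distance from the TCP to the grasp point, in m); z points along the fingers, y is the line along which they close (so a half turn about z gives the same grasp; the last joint's range is limited). The gripper opens to 88 mm and grips with 3 to 60 N. Pads are 20 mm wide; open, the fingers measure 115 mm over their backs; the gripper's body (75 mm by 178 mm) begins 61 mm behind the grasp point.
Start: joints at [1.047, 0.359, 1.51, -0, 1.272, -0.115], TCP at [0.238, 0.551, 0.303] pointing down, gripper open.
Joint ranges: [-2.97, 2.97], [-1.01, 2.36], [0.21, 2.38], [-0.96, 4.11], [0.2, 2.71], [-2.98, 2.98]. Speed limits (rad/s): [2.39, 2.39, 3.14, 3.14, 3.14, 3.14].

## Interface

Orientations are given as a rotation vector (axis times angle).
In Python, from cell import env, imaging, spotter gives the robot as it stands.
- The arm moves only by the tool servo_tool, never from a script. Its argument "increments" is a list that holds one entry, the list of rows, each a list of 5 numbers: the opening, from -1 (shut) to 1 (fully open), then the shift along the tool's x, y, z as a fraction of full scale, then the turn about the tool's z as a fraction of full scale. A call has 1 to 20 rows; each row shifts and turns the commanded pose from where the row before left it, along the tool's axes as they then stand; what a row does not reach is not made up. Full scale, the value 1, is 50 mm for a shift and 0.12 rad for a turn. A row lasts 1/10 s, in which the tool goes at most 50 mm and 8.59 degrees, less where a joint would pass 70% of its speed; a pose out of reach is approached as far as the arm can. A call with a number of a shift or a turn outside -1 to 1 is refused whole. A call with a gripper value outside its range is refused whole. The fingers move at their own pace and stop on an object; the grip force is fixed at half the most. Time passes only in rows, so rows that do not move let the fingers close. It gives the time, the measured TCP pose, the force, the opening and the grip force at its end, in the units of the state.
- env.observe(): the state, without advancing time (a new reading comes with each control period).
- imaging.snapshot(name): name is "side" or "top"; returns a dict with "color" (480x640x3 uint8, blue, green, red), "K" (3x3 intrinsics, pixels), "dist_coeffs" ([k1, k2, p1, p2, k3] as OpenCV has them; the pictures are not rectified), "eye" and "orientation" of the camera in the world. Camera axes: x right, y up, looking along -z (the intrinsics and any distortion apply to the point x, -y, -z); pixel columns grow to the right and rows downward; lengths in m; the calibration is good to about 2 mm. A picture is of the moment at which its call begins. There is no depth.
- env.job_done(): hands the job in; it is judged then, once.
Trained networks look in the newest picture that a camera, given by its name, has taken for a name from the list of things; names that differ only in an ending like _2 or _b are one class to them, and where a whole thing is asked for, a point or a joint stands for the part that bears it (a point fixed in the world has none). Each returns a list of dicts, best first, with "p" (0 to 1); they miss things now and then, are a little off and sometimes report something else, mostly with a low value. They report only what shows in the picture. A call takes as long as a camera call. They do not tell look-alikes from the thing itself.
- spotter.boxes_of(camera, target): "box" ([left, top, width, height] in pixels, round what is visible of it).
- spotter.regions_of(camera, target): "region" (480x640 bool, what is visible of it) and "box" ([left, top, width, height] in pixels, round what is visible of it).
- spotter.landmark_of(camera, target): "uv" ([column, row] in pixels: a listed point, or the origin of a listed thing).
The state is a dict: "time_s": time; "joints": joint angles; "joint_velocities": joint speeds; "effort": joint torques, N m; "ee_pos": TCP position; "tcp_rot": TCP orientation; "force": force on the tool from outside, world axes, zero at the start; "torque": the same for the moment, N m; "opening": finger opening in m; "gripper_force": force on a finger pad.
Only numpy, scipy, OpenCV 4.12 (cv2) and the standard library are available. Lean on these libraries where they do the work, as an engineer would, in place of code of your own. Each camera call takes 0.05 s, during which the arm holds its last target. There are 200 camera calls.

## Task

Book the blue tin of glass paint in at the scan stand: turn it until its barcode squarely faces the red window of the scanner block, and let go of it standing upright on the stand's round black pad. Then press the green button right down to scan it, and leave the tin as it is. Don't tip the tin over, and leave the other things on the bench where they are.

Things in the scene. Friction and masses are not known exactly. Their poses are not given: they have to be found in the camera images.
- stand: scan stand, fixed: grey base plate 130 x 310 x 10 mm (x, y, z); origin on the bench under the middle of plate and pad. y axis: from the pad to the scanner block (black with a yellow band, 60 x 50 x 110 mm, on the plate, near face 95 mm from the origin); x axis: away from the robot; its robot side (-x) is open
- lamp_bar (a point): middle of the underside of the stand's aluminium lamp bar, 200 mm above the bench, 21 mm beyond the pad's axis in stand x: the bar is 30 x 290 x 22 mm (x, y, z) and runs over the tin along stand y, so it is in the way of a gripper straight above the tin. Two upright 12 mm posts carry it at stand x = 21, y = +135 and -135 mm
- pad (a point): centre of the round black pad, 80 mm across, on top of the stand's base plate (10 mm above the bench); flat, flush with the plate
- window (a point): centre of the scanner's red window, 46 x 50 mm, on the scanner block's face towards the tin, 60 mm above the bench and 93 mm from the pad's axis
- tin: loose blue tin, 52 mm across, 85 mm tall, steel lid, about 0.3 kg, standing on the pad; origin at the centre of its underside, z up; its x axis points out through the middle of the barcode
- mark (a point): middle of the tin's black and white barcode patch (35 mm wide, 46 mm high), on the tin's side 26 mm out along its x axis, 42 mm above its underside; a red stripe on the lid runs from the lid's centre towards it
- scan_button (a joint): travel of the green push button, m: 0 up, 0.006 right down (about 5 N); springs back
- scan_button_top (a point): centre of the top of the green button (32 mm across, in a black housing that stands on the bench); pressed straight down
- spare_tin: loose bystander: green tin with a white lid, 52 mm across, 85 mm tall, no barcode; origin at the centre of its underside
- foil_roll: loose bystander: flat copper-coloured roll, 72 mm across, 12 mm high
- lead_knife: loose bystander: knife lying flat, wooden handle and wide steel blade, about 150 mm long, 18 mm high; origin between handle and blade
- oil_bottle: loose bystander: small amber bottle with a red cap, 44 mm across, 110 mm tall
- pliers: loose bystander: red-handled pliers lying flat, 170 mm long, 16 mm high; origin at the pivot
- brush_mug: loose bystander: blue mug, 72 mm across, 85 mm tall
- batten_block: loose bystander: short pale wooden block 50 x 90 x 20 mm
Mind the look-alikes: they are no part of the job. What is meant by the part that bears scan_button is not purple or turquoise, and is the smaller of those in its own colour.

How it is judged:
On the way, in this order (a step that is already met when the one before it is completed fails the run):
1. the tin stands on the pad with its barcode facing the scanner's window, let go (angle between the x axis of tin and the y axis of stand, either way round below 0.26 rad and y of mark in the frame of stand above 0 m and horizontal distance between tin and pad below 0.018 m and z of tin in the frame of pad below 0.004 m and angle between tin's own z axis and vertical below 0.1 rad and contact force between the fingers and tin below 0.3 N), for 0.3 s.
2. the green button is pressed down with the tin still facing the window (angle between the x axis of tin and the y axis of stand, either way round below 0.26 rad and y of mark in the frame of stand above 0 m and horizontal distance between tin and pad below 0.018 m and z of tin in the frame of pad below 0.004 m and angle between tin's own z axis and vertical below 0.1 rad and value of joint scan_button above 0.0042 m), for 0.02 s.
At the end, for the whole second after the job is handed in: The tin stands at rest on the pad: tilt under 0.1 rad, axis within 18 mm of the pad centre, underside within 4 mm of it, the barcode's outward direction within 0.26 rad of the stand's y axis on the scanner's side; the button, pressed at least 4.2 mm before, has sprung back (under 2 mm) (angle between the x axis of tin and the y axis of stand, either way round below 0.26 rad and y of mark in the frame of stand above 0 m and horizontal distance between tin and pad below 0.018 m and z of tin in the frame of pad below 0.004 m and angle between tin's own z axis and vertical below 0.1 rad and linear speed of tin below 0.02 m/s and angular speed of tin below 0.1 rad/s and value of joint scan_button below 0.002 m); the robot touches nothing.
It fails at once if the tin is tipped by more than 0.5 rad (angle between tin's own z axis and vertical above 0.5 rad).
It fails at once if another loose thing on the bench is moved by more than 30 mm (distance of any of spare_tin, foil_roll, lead_knife, oil_bottle, pliers, brush_mug, batten_block from where it was at the start of the episode above 0.03 m).
It also fails if it takes over 72 s, if anything falls off the work surface, if the arm or the gripper's body presses on something with over 40 N, if the wrist force passes 120 N, or if a joint passes its speed limit or range.

## Working session

There is one attempt and no reset: what is moved stays moved. The work goes in short steps, Python scripts to look and compute and a tool call to move; the robot and the scene stay as the last step left them, time stands still between calls to the robot, and variables do not carry over. Pictures are saved under pics/ and viewed, at most 10 in all, crops included, and the job is handed in when it is done.

Besides the shell and the picture viewer there is one more tool, called after "Request:" by a JSON object that holds its "api" and its "payload". servo_tool: Moves the arm, as the interface text tells. Its arguments: {"type":"object","properties":{"increments":{"type":"array"}},"required":["increments"]}

```bash
ls; mkdir -p pics; cat > h.py <<'E'
import numpy as np, cv2
from scipy.spatial.transform import Rotation as R
from cell import env, imaging, spotter
def cam(s):
    o=np.array(s["orientation"],float)
    M=o if o.shape==(3,3) else (R.from_rotvec(o).as_matrix() if o.size==3 else R.from_quat(o).as_matrix())
    return M,np.array(s["eye"])
def proj(s,P):
    M,e=cam(s); p=(np.atleast_2d(P)-e)@M; p=p*[1,-1,-1]
    return cv2.projectPoints(p,np.zeros(3),np.zeros(3),np.array(s["K"]),np.array(s["dist_coeffs"]))[0][:,0]
def ray(s,uv):
    M,e=cam(s); q=cv2.undistortPoints(np.array([[uv]],float),np.array(s["K"]),np.array(s["dist_coeffs"]))[0,0]
    d=M@np.array([q[0],-q[1],-1]); return e,d/np.linalg.norm(d)
def at_z(s,uv,z):
    e,d=ray(s,uv); return e+d*(z-e[2])/d[2]
def tri(s1,u1,s2,u2):
    A=np.zeros((3,3));b=np.zeros(3)
    for s,u in((s1,u1),(s2,u2)):
        e,d=ray(s,u);Q=np.eye(3)-np.outer(d,d);A+=Q;b+=Q@e
    return np.linalg.solve(A,b)
E
python3 - <<'E'
from h import *
S={}
for c in("top","side"):
    S[c]=s=imaging.snapshot(c);cv2.imwrite(f"pics/{c}0.png",s["color"]);print(c,s["eye"],s["orientation"])
    for t in("stand","pad","window","lamp_bar","tin","mark","scan_button_top","spare_tin","oil_bottle","brush_mug"):
        print(t,[(np.round(r["uv"],1).tolist(),round(r["p"],2)) for r in spotter.landmark_of(c,t)][:5])
    print([(r["box"],round(r["p"],2)) for r in spotter.boxes_of(c,"scan_button")])
print(env.observe())
E
```

```text
pics
top [ 3.81113361e-01 -3.12967972e-04  1.15658151e+00] [ 0.1518181  -0.15095219 -1.57487416]
stand [([279.5, 255.7], 0.78)]
pad [([275.8, 254.0], 0.97), ([177.8, 221.7], 0.4)]
window [([236.0, 257.9], 0.84)]
lamp_bar [([264.8, 225.8], 0.7)]
tin [([277.6, 258.0], 0.62)]
mark [([282.8, 243.3], 0.57)]
scan_button_top [([382.8, 311.0], 0.76), ([422.2, 266.1], 0.73), ([426.4, 303.1], 0.51), ([411.1, 339.4], 0.47)]
spare_tin [([292.2, 179.1], 0.88), ([183.3, 332.6], 0.73)]
oil_bottle [([402.9, 204.0], 0.65)]
brush_mug [([178.4, 222.1], 0.97)]
[([374.9, 304.2, 17.9, 16.0], 0.73), ([402.6, 335.0, 14.5, 11.9], 0.71), ([412.7, 254.6, 17.1, 21.4], 0.57), ([329.8, 166.8, 42.3, 28.6], 0.49), ([417.3, 297.8, 11.8, 14.5], 0.48)]
side [-0.13872316 -0.89347194  0.86132816] [ 0.9737955  -0.36228767 -0.62569947]
stand [([287.7, 277.3], 0.78)]
pad [([287.8, 267.0], 0.63)]
window [([257.1, 241.6], 0.58)]
lamp_bar [([292.6, 202.5], 0.68)]
tin [([349.9, 375.3], 0.3)]
mark [([294.8, 258.0], 0.7)]
scan_button_top [([305.3, 347.6], 0.68), ([295.5, 383.7], 0.55), ([380.0, 346.6], 0.55), ([347.6, 376.2], 0.
[... 307 characters left out ...]
me_s': 1.2, 'joints': array([ 1.04684513e+00,  3.58766848e-01,  1.51039757e+00,  1.27493703e-05,
        1.27250744e+00, -1.15093522e-01]), 'joint_velocities': array([-5.07810444e-06,  2.14545369e-03, -9.19363710e-04, -3.01933100e-04,
       -9.55932219e-04,  2.25827644e-03]), 'effort': array([-5.31786627e-04, -5.15337145e+01, -2.71127361e+01,  6.75397832e-02,
        2.41736899e-02,  3.48458354e-05]), 'ee_pos': array([0.23852447, 0.55052375, 0.30264346]), 'tcp_rot': array([-6.37766564e-01, -3.07613868e+00,  1.12106705e-04]), 'force': array([-0.00740808, -0.49922743,  0.12772162]), 'torque': array([ 0.0428626 , -0.0434714 ,  0.02749052]), 'gripper_force': 0.0, 'opening': 0.08803401981715983}
```

View pictures.

View pics/top0.png

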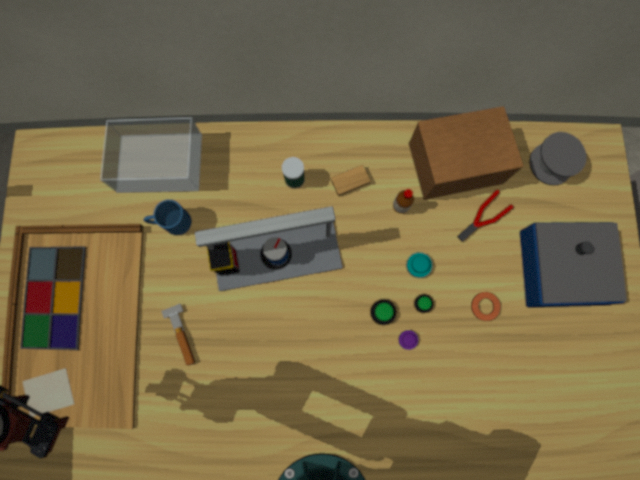

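View pics/side0.png

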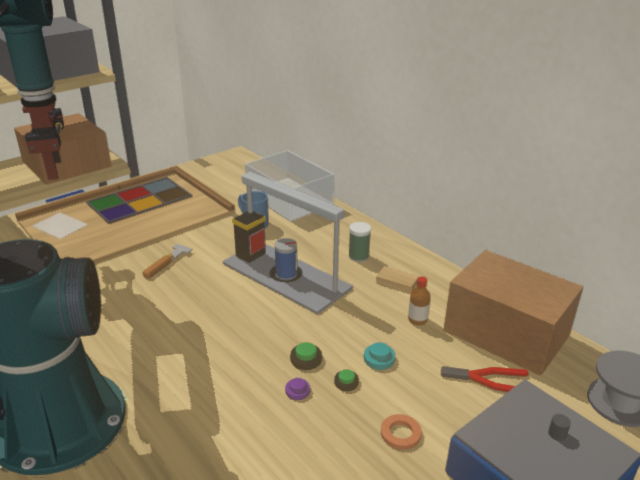

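```bash
python3 - <<'E'
import cv2,numpy as np
a=cv2.imread("pics/top0.png");b=cv2.imread("pics/side0.png")
t=cv2.resize(a[200:300,215:345],(780,600),interpolation=3);cv2.imwrite("pics/t_stand.png",t)
u=cv2.resize(a[245:355,360:445],(395,512),interpolation=3);v=cv2.resize(b[325:405,280:400],(400,267),interpolation=3)
w=np.zeros((512,795,3),np.uint8);w[:,:395]=u;w[:267,395:]=v;w[267:,395:]=cv2.resize(b[185:310,225:370],(400,245),interpolation=3)
cv2.imwrite("pics/btn.png",w)
E
```

```text
(no output)
```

View pics/t_stand.png

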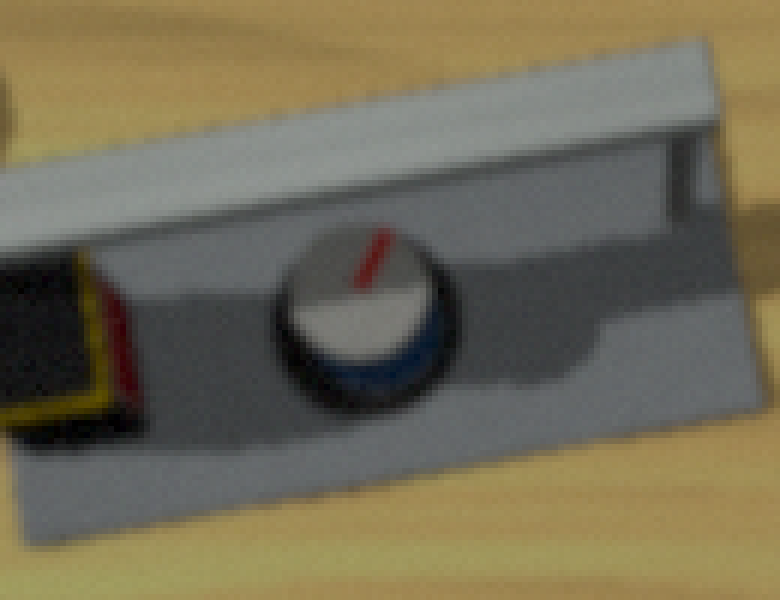

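View pics/btn.png

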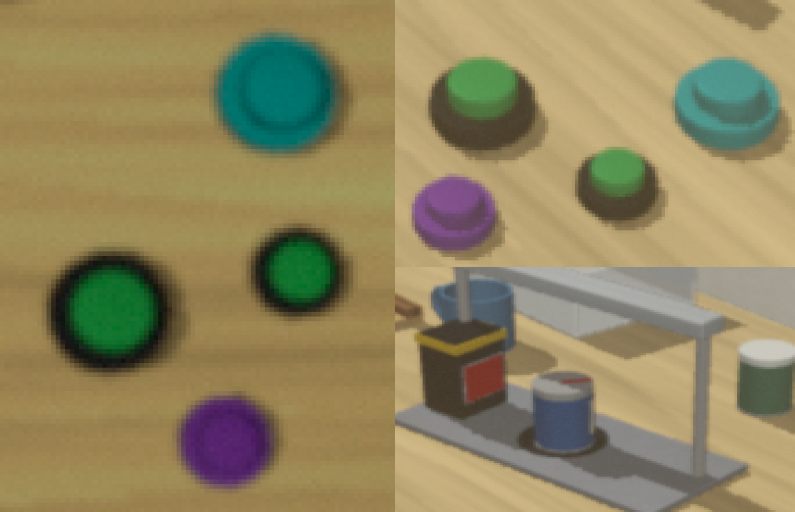

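The top picture shows the stand with the blue tin on its pad at about (277,255), the scanner on the left at (223,257), and the lamp bar above. The tin's red stripe points up and to the right, away from the window.

Candidates for the button, in the top picture:
- large green at (383,311)
- small green at (424,303)
- turquoise at (420,265)
- purple at (409,340)

I choose the small green one, which the crop confirms. It is at (347,378) in the side picture.

The bar blocks a vertical gripper over the tin, so next I work out the poses.

```bash
python3 - <<'E'
from h import *
from scipy.optimize import least_squares
T=imaging.snapshot("top");S=imaging.snapshot("side")
# bar/plate corners from crop (6x): 
c=lambda u,v:(215+u/6,200+v/6)
P={"nearL":c(25,545),"nearR":c(765,402)}
for k,v in P.items(): print(k,at_z(T,v,.01))
lid=at_z(T,c(362,293),.095); tip=at_z(T,c(388,232),.095); print("lid",lid,"stripe yaw",np.degrees(np.arctan2(*(tip-lid)[1::-1])))
print("pad",at_z(T,(275.8,254),.01),at_z(S,(287.8,270),.01),"win",tri(T,(236,257.9),S,(257.1,241.6)))
print("bar",tri(T,(264.8,225.8),S,(292.6,202.5)))
for z in(.02,.03,.04): print(z,at_z(T,(424.3,302.5),z),at_z(S,(347.5,376.5),z))
print("btn",tri(T,(424.3,302.5),S,(347.5,376.3)))
a=T["color"][385:465,0:110];cv2.imwrite("pics/g.png",np.hstack([cv2.resize(a,None,fx=3.5,fy=3.5),cv2.resize(S["color"][0:200,0:110],None,fx=1.4,fy=1.4)]) if 0 else cv2.resize(S["color"][0:200,0:110],None,fx=3,fy=3))
E
```

```text
nearL [0.50041459 0.24622165 0.01      ]
nearR [ 0.55683545 -0.0567584   0.01      ]
lid [0.587423   0.10085695 0.095     ] stripe yaw -22.39055790630361
pad [0.59090348 0.10768859 0.01      ] [0.60635771 0.11251881 0.01      ] win [0.57436355 0.19598412 0.0629231 ]
bar [0.62115721 0.1132431  0.1895343 ]
0.02 [ 0.46634464 -0.25280621  0.02      ] [ 0.46794259 -0.25866437  0.02      ]
0.03 [ 0.46559474 -0.2505847   0.03      ] [ 0.46073178 -0.26620967  0.03      ]
0.04 [ 0.46484485 -0.24836318  0.04      ] [ 0.45352097 -0.27375497  0.04      ]
btn [ 0.46849352 -0.25486457  0.01672595]
```

View pics/g.png

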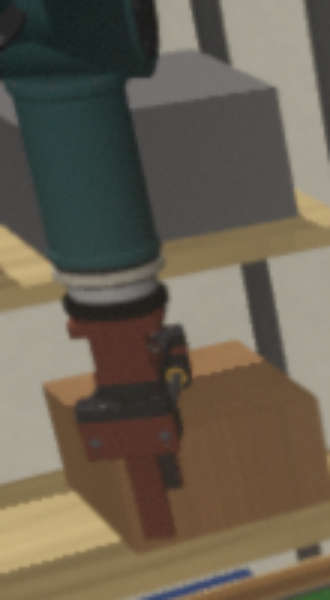

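Request:
{"api": "servo_tool", "payload": {"increments": [[[1, -0.7, -0.53, -0.25, 0], [1, -0.7, -0.53, -0.25, 0], [1, -0.7, -0.53, -0.25, 0], [1, -0.7, -0.53, -0.25, 0], [1, -0.7, -0.53, -0.25, 0], [1, -0.7, -0.53, -0.25, 0], [1, -0.7, -0.53, -0.25, 0], [1, -0.7, -0.53, -0.25, 0], [1, -0.7, -0.53, -0.25, 0], [1, -0.7, -0.53, -0.25, 0], [1, -0.7, -0.53, -0.25, 0], [1, -0.7, -0.53, -0.25, 0], [1, 0, 0, 0, -1], [1, 0, 0, 0, -1], [1, 0, 0, 0, -1], [1, 0, 0, 0, -1], [1, 0, 0, 0, -1]]]}}

```text
time_s: 3.0
ee_pos: [0.4975, 0.0917, 0.4527]
tcp_rot: [0.307, -3.126, 0.0]
force: [0.4, -0.5, 0.5]
opening: 0.0881
gripper_force: 0.0
```

Request:
{"api": "servo_tool", "payload": {"increments": [[[1, -1, 0, 0, 0], [1, -1, 0, 0, 0], [1, -1, 0, 0, 0], [1, -1, 0, 0, 0], [1, -1, 0, 0, 0], [1, -1, 0, 0, 0], [1, -1, 0, 0, 0], [1, -1, 0, 0, 0], [1, -1, 0, 0, 0], [1, -1, 0, 0, 0], [1, -1, 0, 0, 0]]]}}

```text
time_s: 4.1
ee_pos: [0.9412, 0.178, 0.4097]
tcp_rot: [-0.292, 3.044, 0.012]
force: [-0.8, -0.2, -0.5]
opening: 0.0878
gripper_force: 0.0
```

```bash
python3 - <<'E'
from h import *
o=env.observe();print(o["joints"],o["ee_pos"],R.from_rotvec(o["tcp_rot"]).as_matrix().round(3))
E
```

```text
[ 0.11283076  0.92761849  0.21712254  0.00688966  1.91347511 -1.64656068] [0.94124725 0.17796349 0.40974028] [[-0.978 -0.19   0.082]
 [-0.189  0.982  0.016]
 [-0.084 -0.    -0.997]]
```

Request:
{"api": "servo_tool", "payload": {"increments": [[[1, -1, 0, 0, 0], [1, -1, 0, 0, 0], [1, -1, 0, 0, 0], [1, -1, 0, 0, 0], [1, -1, 0, 0, 0], [1, -1, 0, 0, 0], [1, 0, 0, 0, 0]]]}}

```text
time_s: 4.8
ee_pos: [1.0238, 0.1948, 0.3754]
tcp_rot: [-0.272, 2.831, 0.039]
force: [-1.1, 0.4, -0.7]
opening: 0.0879
gripper_force: 0.0
```

```bash
python3 - <<'E'
from h import *
o=env.observe();print(o["joints"],o["ee_pos"],R.from_rotvec(o["tcp_rot"]).as_matrix().round(3))
E
```

```text
[ 0.11569576  0.97759868  0.2160625   0.02119803  1.65035292 -1.64145114] [1.02383792 0.19475886 0.37543913] [[-0.938 -0.19   0.289]
 [-0.182  0.982  0.055]
 [-0.294 -0.001 -0.956]]
```

Request:
{"api": "servo_tool", "payload": {"increments": [[[1, -1, 0, 0, 0], [1, -1, 0, 0, 0], [1, -1, 0, 0, 0], [1, -1, 0, 0, 0], [1, -1, 0, 0, 0], [1, -1, 0, 0, 0], [1, -1, 0, 0, 0], [1, -1, 0, 0, 0], [1, -1, 0, 0, 0], [1, 0, 0, 0, 0]]]}}

```text
time_s: 5.8
ee_pos: [1.1044, 0.2114, 0.4379]
tcp_rot: [-0.24, 2.5, 0.075]
force: [-0.2, 0.9, -0.8]
opening: 0.0875
gripper_force: 0.0
```

Request:
{"api": "servo_tool", "payload": {"increments": [[[1, 0.5, 0, -0.5, 0], [1, 0.5, 0, -0.5, 0], [1, 0.5, 0, -0.5, 0], [1, 0.5, 0, -0.5, 0], [1, 0, 0, 0, 0]]]}}

```text
time_s: 6.3
ee_pos: [0.9626, 0.1844, 0.458]
tcp_rot: [-0.241, 2.507, 0.075]
force: [-0.6, 0.3, 1.0]
opening: 0.0881
gripper_force: 0.0
```

```bash
python3 - <<'E'
from h import *
o=env.observe();print(o["joints"],o["ee_pos"],R.from_rotvec(o["tcp_rot"]).as_matrix().round(3))
E
```

```text
[ 0.10368223  0.62398217  0.82802493  0.0565321   1.06713659 -1.66995947] [0.96261269 0.18442975 0.45801068] [[-0.796 -0.19   0.575]
 [-0.155  0.982  0.11 ]
 [-0.585 -0.002 -0.811]]
```

```bash
cat >> h.py <<'E'
def moves(*targets):
    o=env.observe();M=R.from_rotvec(o["tcp_rot"]).as_matrix();p=np.array(o["ee_pos"])
    for t in targets:
        d=M.T@(np.array(t)-p)/.05;print(np.round(t,3),"units",d.round(2),"norm",np.linalg.norm(d).round(2));p=np.array(t)
E
python3 - <<'E'
from h import *
moves((.486,.084,.40),(.486,.084,.111),(.555,.097,.111))
E
```

```text
[0.486 0.084 0.4  ] units [ 8.58 -0.16 -4.76] norm 9.81
[0.486 0.084 0.111] units [3.38 0.01 4.69] norm 5.78
[0.555 0.097 0.111] units [-1.14 -0.01  0.82] norm 1.4
```

Request:
{"api": "servo_tool", "payload": {"increments": [[[1, 0.72, -0.01, -0.4, 0], [1, 0.72, -0.01, -0.4, 0], [1, 0.72, -0.01, -0.4, 0], [1, 0.72, -0.01, -0.4, 0], [1, 0.72, -0.02, -0.4, 0], [1, 0.72, -0.02, -0.4, 0], [1, 0.72, -0.02, -0.4, 0], [1, 0.71, -0.01, -0.4, 0], [1, 0.71, -0.01, -0.4, 0], [1, 0.71, -0.01, -0.4, 0], [1, 0.71, -0.01, -0.38, 0], [1, 0.7, -0.01, -0.38, 0], [1, 0, 0, 0, 0]]]}}

```text
time_s: 7.6
ee_pos: [0.4861, 0.0851, 0.3956]
tcp_rot: [-0.241, 2.508, 0.076]
force: [0.1, -0.5, -1.1]
opening: 0.088
gripper_force: 0.0
```

```bash
python3 - <<'E'
from h import *
o=env.observe();print(o["joints"],R.from_rotvec(o["tcp_rot"]).as_matrix().round(3)[:,2])
moves((.486,.084,.111),(.555,.097,.111))
E
```

```text
[-0.05472819 -0.11895683  1.98405992  0.22708911  0.67927143 -1.9499413 ] [ 0.574  0.11  -0.811]
[0.486 0.084 0.111] units [ 3.33 -0.02  4.61] norm 5.69
[0.555 0.097 0.111] units [-1.14 -0.01  0.82] norm 1.4
```

Request:
{"api": "servo_tool", "payload": {"increments": [[[1, 0.42, 0, 0.58, 0], [1, 0.42, 0, 0.58, 0], [1, 0.42, 0, 0.58, 0], [1, 0.42, 0, 0.58, 0], [1, 0.42, 0, 0.58, 0], [1, 0.41, 0, 0.57, 0], [1, 0.41, 0, 0.57, 0], [1, 0.41, 0, 0.57, 0], [1, 0, 0, 0, 0]]]}}

```text
time_s: 8.5
ee_pos: [0.506, 0.0816, 0.1823]
tcp_rot: [-0.256, 2.554, 0.116]
force: [0.2, -0.4, -0.2]
opening: 0.0876
gripper_force: 0.0
```

```bash
python3 - <<'E'
from h import *
o=env.observe();print(o["joints"],R.from_rotvec(o["tcp_rot"]).as_matrix().round(3)[:,2])
moves((.555,.097,.111))
T=imaging.snapshot("top");S=imaging.snapshot("side")
a=cv2.resize(T["color"][200:310,200:340],(560,440),interpolation=3)[:,:400];b=cv2.resize(S["color"][170:310,190:320],(400,440),interpolation=3)
cv2.imwrite("pics/pre.png",np.hstack([a,b]))
E
```

```text
[-0.08311236  0.29497493  2.21839627  1.18317564  0.19619801 -2.97878149] [ 0.53   0.137 -0.837]
[0.555 0.097 0.111] units [-0.08  0.06  1.75] norm 1.76
```

View pics/pre.png

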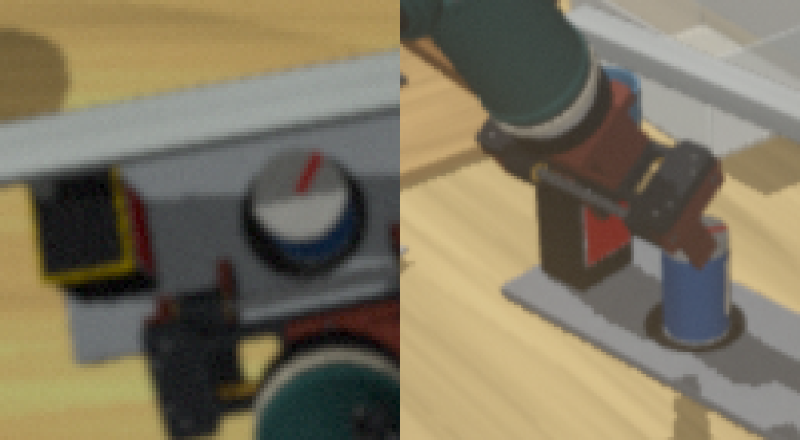

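```bash
cat >> h.py <<'E'
Rz=lambda a:R.from_euler("z",a).as_matrix(); Ry=lambda a:R.from_euler("y",a).as_matrix()
def fk(q,P):
    a,off,h,L2,L3,e,d=P
    A=Rz(q[0]);B=A@Ry(q[1]);C=B@Ry(q[2]);D=C@Rz(q[3])@Ry(q[4])
    return A@[a,off,h]+B@[0,0,L2]+C@[e,0,L3]+D@[0,0,d], D@Rz(q[5])
LO=np.array([-2.97,-1.01,.21,-.96,.2,-2.98]);HI=np.array([2.97,2.36,2.38,4.11,2.71,2.98])
E
python3 - <<'E'
from h import *
from scipy.optimize import least_squares
D=[([1.04684513,.358766848,1.51039757,1.27e-5,1.27250744,-.115093522],(.23852447,.55052375,.30264346)),
([.11283076,.92761849,.21712254,.00688966,1.91347511,-1.64656068],(.94124725,.17796349,.40974028)),
([.11569576,.97759868,.2160625,.02119803,1.65035292,-1.64145114],(1.02383792,.19475886,.37543913)),
([.10368223,.62398217,.82802493,.0565321,1.06713659,-1.66995947],(.96261269,.18442975,.45801068)),
([-.05472819,-.11895683,1.98405992,.22708911,.67927143,-1.9499413],(.4861,.0851,.3956))]
o=env.observe();D.append((list(o["joints"]),tuple(o["ee_pos"])))
f=lambda P:np.concatenate([fk(q,P)[0]-p for q,p in D])
s=least_squares(f,[.0,.07,.4,.4,.4,0,.25]);P=s.x;print(P.round(4),np.abs(s.fun).max())
print(fk(o["joints"],P)[1].round(3),R.from_rotvec(o["tcp_rot"]).as_matrix().round(3))
np.save("P.npy",P)
def ik(p,M):
    best=None
    for q0 in ([-.05,.3,1.9,.2,.6,-1.9],[.1,.6,1.2,0,.8,-1.6],[.2,.3,1.6,-.3,.7,-1.2],[-.3,.3,1.9,.9,.5,-2.4]):
        g=lambda q:np.concatenate([fk(q,P)[0]-p,.3*(R.from_matrix(fk(q,P)[1].T@M).as_rotvec())])
        r=least_squares(g,np.clip(q0,LO+.01,HI-.01),bounds=(LO,HI))
        if best is None or r.cost<best.cost: best=r
    return best
sx=np.array([.983,.183,0]);sy=np.array([-.183,.983,0]);pad=np.array([.592,.106,0])
for al in(20,25,30):
  a=np.radians(al);z=sx*np.sin(a)-[0,0,np.cos(a)];x=-sx*np.cos(a)-[0,0,np.sin(a)];M=np.c_[x,np.cross(z,x),z]
  for X,Y,Z in((0,0,.062),(0,0,.08),(-.06,0,.07),(-.1,0,.065),(-.1,0,.08),(-.1,-.1,.065),(-.1,-.2,.065),(-.05,-.2,.065)):
    r=ik(pad+X*sx+Y*sy+[0,0,Z]-.061*z,M);print(al,X,Y,Z,"err %.4f"%np.sqrt(2*r.cost),r.x.round(2))
E
```

```text
[-0.      0.0689  0.2664  0.6111  0.4336  0.1122  0.3013] 3.4245473169908225e-05
[[ 0.209 -0.821  0.531]
 [-0.978 -0.16   0.137]
 [-0.028 -0.548 -0.836]] [[-0.821 -0.209  0.531]
 [-0.16   0.978  0.137]
 [-0.548  0.028 -0.836]]
20 0 0 0.062 err 0.0000 [ 0.03  0.48  1.97  0.15  0.35 -0.29]
20 0 0 0.08 err 0.0000 [ 0.03  0.45  1.96  0.14  0.39 -0.27]
20 -0.06 0 0.07 err 0.0000 [ 0.01  0.41  2.09  0.21  0.3  -0.36]
20 -0.1 0 0.065 err 0.0000 [-0.01  0.39  2.18  0.29  0.23 -0.47]
20 -0.1 0 0.08 err 0.0000 [-0.01  0.36  2.17  0.24  0.28 -0.42]
20 -0.1 -0.1 0.065 err 0.0000 [-0.26  0.4   2.15  0.51  0.31 -0.91]
20 -0.1 -0.2 0.065 err 0.0000 [-0.47  0.43  2.07  0.55  0.41 -1.14]
20 -0.05 -0.2 0.065 err 0.0000 [-0.41  0.47  1.98  0.46  0.44 -0.99]
25 0 0 0.062 err 0.0000 [ 0.02  0.48  2.04  0.35  0.2  -0.49]
25 0 0 0.08 err 0.0000 [ 0.02  0.44  2.03  0.29  0.25 -0.43]
25 -0.06 0 0.07 err 0.0077 [-0.01  0.41  2.15  0.47  0.2  -0.64]
25 -0.1 0 0.065 err 0.0163 [-0.05  0.38  2.22  0.65  0.2  -0.86]
25 -0.1 0 0.08 err 0.0095 [-0.04  0.35  2.22  0.55  0.2  -0.75]
25 -0.1 -0.1 0.065 err 0.0000 [-0.3   0.41  2.22  1.04  0.23 -1.47]
25 -0.1 -0.2 0.065 err 0.0000 [-0.52  0.44  2.14  0.91  0.35 -1.53]
25 -0.05 -0.2 0.065 err 0.0000 [-0.44  0.47  2.04  0.77  0.36 -1.32]
30 0 0 0.062 err 0.0217 [-0.03  0.47  2.07  0.81  0.2  -0.99]
30 0 0 0.08 err 0.0151 [-0.01  0.44  2.07  0.63  0.2  -0.79]
30 -0.06 0 0.07 err 0.0151 [-0.05  0.46  2.27  2.32  0.2  -2.53]
30 -0.1 0 0.065 err 0.0043 [-0.05  0.44  2.34  2.46  0.2  -2.68]
30 -0.1 0 0.08 err 0.0105 [-0.07  0.4   2.34  2.32  0.2  -2.55]
30 -0.1 -0.1 0.065 err 0.0000 [-0.34  0.43  2.29  1.76  0.26 -2.23]
30 -0.1 -0.2 0.065 err 0.0000 [-0.57  0.46  2.2   1.34  0.36 -2.  ]
30 -0.05 -0.2 0.065 err 0.0000 [-0.48  0.49  2.1   1.2   0.34 -1.78]
```

```bash
python3 - <<'E'
from h import *
moves((.506,.082,.38),(.46,.188,.36))
E
```

```text
[0.506 0.082 0.38 ] units [-2.17  0.11 -3.27] norm 3.93
[0.46  0.188 0.36 ] units [0.64 2.25 0.14] norm 2.35
```

Request:
{"api": "servo_tool", "payload": {"increments": [[[1, -0.36, 0.02, -0.55, 0], [1, -0.36, 0.02, -0.55, 0], [1, -0.36, 0.02, -0.55, 0], [1, -0.36, 0.02, -0.55, 0], [1, -0.36, 0.02, -0.55, 0], [1, -0.36, 0.02, -0.55, 0], [1, 0.16, 0.56, 0.04, 0], [1, 0.16, 0.56, 0.04, 0], [1, 0.16, 0.56, 0.04, 0], [1, 0.16, 0.56, 0.04, 0], [1, 0, 0, 0, 0]]]}}

```text
time_s: 9.7
ee_pos: [0.4563, 0.1919, 0.337]
tcp_rot: [-0.268, 2.545, 0.132]
force: [0.0, -1.1, -0.1]
opening: 0.0877
gripper_force: 0.0
```

```bash
cat >> h.py <<'E'
def st():
    o=env.observe();M=R.from_rotvec(o["tcp_rot"]).as_matrix()
    print(o["time_s"],"q",np.round(o["joints"],2),"p",np.round(o["ee_pos"],4),"tilt",np.degrees(np.arccos(-M[2,2])).round(1),"az",np.degrees(np.arctan2(M[1,2],M[0,2])).round(1),"y",M[:,1].round(3),"yyaw",np.degrees(np.arctan2(M[1,1],M[0,1])).round(1))
E
python3 -c "
from h import *
st()"
```

```text
9.7 q [ 0.25 -0.03  2.05  0.03  0.53 -1.55] p [0.4563 0.1919 0.337 ] tilt 33.7 az 15.8 y [-0.219  0.975  0.037] yyaw 102.7
```

Request:
{"api": "servo_tool", "payload": {"increments": [[[1, 0.6, 0, -0.4, 0], [1, 0.6, 0, -0.4, 0], [1, 0.6, 0, -0.4, 0], [1, 0.6, 0, -0.4, 0], [1, 0, 0, 0, 0]]]}}

```text
time_s: 10.2
ee_pos: [0.3133, 0.1575, 0.336]
tcp_rot: [-0.264, 2.547, 0.13]
force: [0.6, -0.1, 0.9]
opening: 0.0879
gripper_force: 0.0
```

```bash
python3 -c "
from h import *
st()"
```

```text
10.2 q [ 0.26 -0.31  2.25  0.01  0.61 -1.52] p [0.3133 0.1575 0.336 ] tilt 33.6 az 15.6 y [-0.215  0.976  0.036] yyaw 102.4
```

Request:
{"api": "servo_tool", "payload": {"increments": [[[1, 0.6, 0, -0.4, 0], [1, 0.6, 0, -0.4, 0], [1, 0.6, 0, -0.4, 0], [1, 0.6, 0, -0.4, 0], [1, 0, 0, 0, 0]]]}}

```text
time_s: 10.7
ee_pos: [0.174, 0.1271, 0.3368]
tcp_rot: [-0.265, 2.543, 0.132]
force: [-1.1, 0.1, 0.4]
opening: 0.0877
gripper_force: 0.0
```

```bash
python3 -c "
from h import *
st()"
```

```text
10.7 q [ 0.43 -0.65  2.35 -0.11  0.87 -1.3 ] p [0.174  0.1271 0.3368] tilt 33.8 az 15.7 y [-0.217  0.975  0.037] yyaw 102.6
```

Request:
{"api": "servo_tool", "payload": {"increments": [[[1, -0.6, 0, 0.4, 0], [1, -0.6, 0, 0.4, 0], [1, -0.6, 0, 0.4, 0], [1, -0.6, 0, 0.4, 0], [1, -0.6, 0, 0.4, 0], [1, -0.6, 0, 0.4, 0], [1, -0.3, 0, 0.2, 0], [1, 0.35, 0, 0.5, 0], [1, 0.35, 0, 0.5, 0], [1, 0.35, 0, 0.5, 0], [1, 0.35, 0, 0.5, 0], [1, 0, 0, 0, 0]]]}}

```text
time_s: 11.9
ee_pos: [0.4047, 0.1821, 0.2282]
tcp_rot: [-0.264, 2.569, 0.125]
force: [0.4, 0.0, 0.2]
opening: 0.0878
gripper_force: 0.0
```

```bash
python3 -c "
from h import *
st()"
```

```text
11.9 q [ 0.26  0.1   2.28  0.01  0.2  -1.52] p [0.4047 0.1821 0.2282] tilt 32.3 az 15.5 y [-0.213  0.976  0.035] yyaw 102.3
```

Untilting works here, with joint 5 at its limit. I keep going down.

Request:
{"api": "servo_tool", "payload": {"increments": [[[1, 0.3, 0, 0.45, 0], [1, 0.3, 0, 0.45, 0], [1, 0.3, 0, 0.45, 0], [1, 0, 0, 0, 0]]]}}

```text
time_s: 12.3
ee_pos: [0.4116, 0.1911, 0.1998]
tcp_rot: [-0.269, 2.627, 0.109]
force: [0.5, -0.8, -0.6]
opening: 0.0878
gripper_force: 0.0
```

```bash
python3 -c "
from h import *
st()"
```

```text
12.3 q [ 0.29  0.18  2.26 -0.07  0.2  -1.42] p [0.4116 0.1911 0.1998] tilt 28.9 az 15.1 y [-0.21   0.977  0.028] yyaw 102.1
```

Request:
{"api": "servo_tool", "payload": {"increments": [[[1, 0.5, 0, 0.5, 0], [1, 0.5, 0, 0.5, 0], [1, 0.5, 0, 0.5, 0], [1, 0.5, 0, 0.5, 0], [1, 0.5, 0, 0.5, 0], [1, 0, 0, 0, 0]]]}}

```text
time_s: 12.9
ee_pos: [0.3738, 0.2163, 0.1294]
tcp_rot: [-0.266, 2.744, 0.009]
force: [0.1, 0.5, 0.3]
opening: 0.0878
gripper_force: 0.0
```

```bash
python3 -c "
from h import *
st()"
```

```text
12.9 q [ 0.45  0.35  2.28 -0.7   0.2  -0.65] p [0.3738 0.2163 0.1294] tilt 22.0 az 6.5 y [-0.186  0.982 -0.03 ] yyaw 100.7
```

```bash
python3 - <<'E'
from h import *
st();o=env.observe();z=R.from_rotvec(o["tcp_rot"]).as_matrix()[:,2]
G=np.array([.586,.101,.062]);t=G-.061*z;p=t-.08*np.array([.983,.183,0])
moves(np.r_[np.array(o["ee_pos"])[:2],.3],np.r_[p[:2],.3],p,t)
E
```

```text
12.9 q [ 0.45  0.35  2.28 -0.7   0.2  -0.65] p [0.3738 0.2163 0.1294] tilt 22.0 az 6.5 y [-0.186  0.982 -0.03 ] yyaw 100.7
[0.374 0.216 0.3  ] units [-1.28 -0.1  -3.16] norm 3.41
[0.485 0.084 0.3  ] units [-1.53 -3.02  0.71] norm 3.45
[0.485 0.084 0.119] units [1.36 0.11 3.36] norm 3.63
[0.563 0.098 0.119] units [-1.48 -0.01  0.6 ] norm 1.6
```

Request:
{"api": "servo_tool", "payload": {"increments": [[[1, -0.26, -0.02, -0.63, 0], [1, -0.26, -0.02, -0.63, 0], [1, -0.26, -0.02, -0.63, 0], [1, -0.25, -0.02, -0.63, 0], [1, -0.25, -0.02, -0.64, 0], [1, -0.26, -0.5, 0.12, 0], [1, -0.26, -0.5, 0.12, 0], [1, -0.26, -0.5, 0.12, 0], [1, -0.25, -0.5, 0.12, 0], [1, -0.25, -0.5, 0.12, 0], [1, -0.25, -0.5, 0.12, 0], [1, 0, 0, 0, 0]]]}}

```text
time_s: 14.1
ee_pos: [0.4882, 0.081, 0.2968]
tcp_rot: [-0.259, 2.736, 0.005]
force: [0.1, 0.2, 0.4]
opening: 0.0874
gripper_force: 0.0
```

```bash
python3 - <<'E'
from h import *
st();o=env.observe();z=R.from_rotvec(o["tcp_rot"]).as_matrix()[:,2]
G=np.array([.586,.101,.062]);t=G-.061*z;p=t-.08*np.array([.983,.183,0])
moves(p,t)
E
```

```text
14.1 q [ 0.    0.07  1.99  0.06  0.7  -1.8 ] p [0.4882 0.081  0.2968] tilt 22.6 az 6.0 y [-0.181  0.983 -0.032] yyaw 100.5
[0.484 0.084 0.118] units [1.43 0.19 3.27] norm 3.57
[0.563 0.099 0.118] units [-1.48  0.    0.61] norm 1.6
```

Request:
{"api": "servo_tool", "payload": {"increments": [[[1, 0.24, 0.03, 0.55, 0], [1, 0.24, 0.03, 0.55, 0], [1, 0.24, 0.03, 0.55, 0], [1, 0.24, 0.03, 0.54, 0], [1, 0.24, 0.03, 0.54, 0], [1, 0.23, 0.04, 0.54, 0], [1, 0, 0, 0, 0]]]}}

```text
time_s: 14.8
ee_pos: [0.482, 0.0858, 0.1219]
tcp_rot: [-0.263, 2.758, 0.008]
force: [0.3, -0.8, 0.0]
opening: 0.0874
gripper_force: 0.0
```

```bash
python3 - <<'E'
from h import *
st();o=env.observe();z=R.from_rotvec(o["tcp_rot"]).as_matrix()[:,2]
G=np.array([.586,.101,.062]);t=G-.061*z;print(z)
moves(t)
E
```

```text
14.8 q [ 0.01  0.4   2.18  0.18  0.2  -1.92] p [0.482  0.0858 0.1219] tilt 21.2 az 6.4 y [-0.184  0.983 -0.029] yyaw 100.6
[ 0.3600412   0.04029939 -0.93206561]
[0.564 0.099 0.119] units [-1.52 -0.05  0.66] norm 1.66
```

Request:
{"api": "servo_tool", "payload": {"increments": [[[1, -0.38, -0.01, 0.16, 0], [1, -0.38, -0.01, 0.16, 0], [1, -0.38, -0.01, 0.17, 0], [1, -0.38, -0.01, 0.17, 0], [1, 0, 0, 0, 0]]]}}

```text
time_s: 15.3
ee_pos: [0.5697, 0.099, 0.1237]
tcp_rot: [-0.262, 2.745, 0.006]
force: [0.6, -0.4, 0.3]
opening: 0.0878
gripper_force: 0.0
```

```bash
python3 - <<'E'
from h import *
st()
T=imaging.snapshot("top");S=imaging.snapshot("side")
a=cv2.resize(T["color"][200:310,215:315],(400,440),interpolation=3);b=cv2.resize(S["color"][170:310,210:340],(400,440),interpolation=3)
cv2.imwrite("pics/grasp.png",np.hstack([a,b]))
E
```

```text
15.3 q [ 0.04  0.47  2.    0.09  0.29 -1.8 ] p [0.5697 0.099  0.1237] tilt 22.0 az 6.1 y [-0.183  0.983 -0.031] yyaw 100.6
```

View pics/grasp.png

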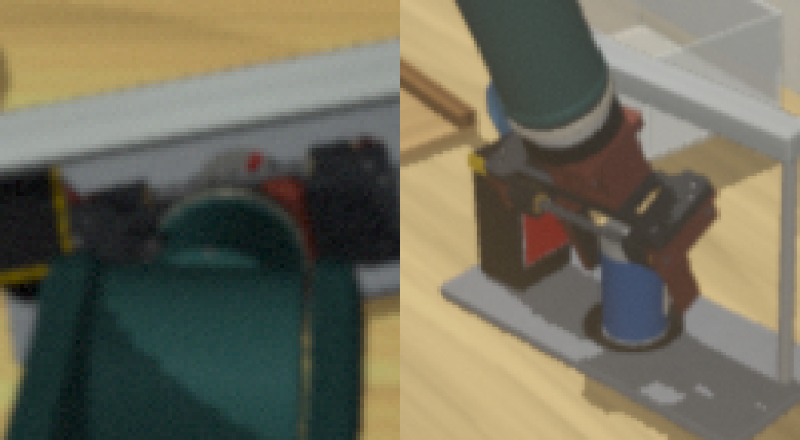

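The fingers straddle the tin and the body is clear of the bar, so I close.

Request:
{"api": "servo_tool", "payload": {"increments": [[[-1, 0, 0, 0, 0], [-1, 0, 0, 0, 0], [-1, 0, 0, 0, 0], [-1, 0, 0, 0, 0], [-1, 0, 0, 0, 0], [-1, 0, 0, 0, 0], [-1, 0, 0, 0, 0]]]}}

```text
time_s: 16.1
ee_pos: [0.5649, 0.0988, 0.1206]
tcp_rot: [-0.262, 2.755, 0.007]
force: [-2.3, 3.6, 4.3]
opening: 0.0518
gripper_force: 29.7
```

```bash
python3 - <<'E'
from h import *
st();p=np.array(env.observe()["ee_pos"]);sx=np.array([.983,.183,0])
moves(p+[0,0,.02],p+[0,0,.025]-.115*sx,p+[0,0,.012]-.12*sx,p+[0,0,-.009]-.12*sx)
E
```

```text
16.1 q [ 0.04  0.47  2.    0.09  0.3  -1.8 ] p [0.5649 0.0988 0.1206] tilt 21.5 az 6.2 y [-0.183  0.983 -0.03 ] yyaw 100.5
[0.565 0.099 0.141] units [-0.15 -0.01 -0.37] norm 0.4
[0.452 0.078 0.146] units [ 2.1  -0.   -0.93] norm 2.3
[0.447 0.077 0.133] units [0.19 0.01 0.21] norm 0.28
[0.447 0.077 0.112] units [0.15 0.01 0.39] norm 0.42
```

Request:
{"api": "servo_tool", "payload": {"increments": [[[-1, -0.07, 0, -0.18, 0], [-1, -0.08, 0, -0.19, 0], [-1, 0.26, -0.17, -0.11, 0], [-1, 0.26, -0.17, -0.11, 0], [-1, 0.26, -0.18, -0.11, 0], [-1, 0.26, -0.18, -0.11, 0], [-1, 0.26, -0.18, -0.11, 0], [-1, 0.26, -0.18, -0.11, 0], [-1, 0.26, -0.17, -0.11, 0], [-1, 0.26, -0.17, -0.11, 0], [-1, 0, 0, 0, 0]]]}}

```text
time_s: 17.2
ee_pos: [0.4654, 0.0092, 0.1458]
tcp_rot: [-0.26, 2.756, 0.007]
force: [-0.7, 0.3, -3.6]
opening: 0.0522
gripper_force: 29.6
```

```bash
python3 - <<'E'
from h import *
st();p=np.array(env.observe()["ee_pos"]);sx=np.array([.983,.183,0]);sy=np.array([-.183,.983,0])
t=np.array([.5649,.0988,.1125])-.11*sx-.07*sy
moves(t)
E
```

```text
17.2 q [-0.2   0.32  2.21  0.42  0.27 -2.35] p [0.4654 0.0092 0.1458] tilt 21.4 az 6.2 y [-0.181  0.983 -0.029] yyaw 100.5
[0.47  0.01  0.112] units [0.16 0.02 0.65] norm 0.67
```

Request:
{"api": "servo_tool", "payload": {"increments": [[[-1, 0.05, 0, 0.22, 0], [-1, 0.05, 0.01, 0.21, 0], [-1, 0.05, 0.01, 0.22, 0], [-1, 0, 0, 0, 0]]]}}

```text
time_s: 17.6
ee_pos: [0.4738, 0.01, 0.1146]
tcp_rot: [-0.262, 2.757, 0.011]
force: [-0.5, -0.6, -4.2]
opening: 0.0521
gripper_force: 29.6
```

```bash
python3 - <<'E'
from h import *
st();print(env.observe()["force"])
E
```

```text
17.6 q [-0.2   0.41  2.22  0.61  0.2  -2.54] p [0.4738 0.01   0.1146] tilt 21.3 az 6.6 y [-0.183  0.983 -0.027] yyaw 100.6
[-0.45216388 -0.57700636 -4.22036197]
```

Request:
{"api": "servo_tool", "payload": {"increments": [[[-1, 0.04, 0, 0.08, 0], [-1, 0, 0, 0, 0], [1, 0, 0, 0, 0], [1, 0, 0, 0, 0], [1, 0, 0, 0, 0], [1, 0, 0, 0, 0], [1, 0, 0, 0, 0]]]}}

```text
time_s: 18.3
ee_pos: [0.4736, 0.009, 0.1127]
tcp_rot: [-0.263, 2.759, 0.013]
force: [-0.3, 0.0, -0.1]
opening: 0.0866
gripper_force: 0.0
```

Request:
{"api": "servo_tool", "payload": {"increments": [[[1, 0, 0, -0.3, 0], [1, 0, 0, -0.4, 0], [1, 0, 0, -0.6, 0], [1, 0, 0, -0.6, 0], [1, 0, 0, -0.6, 0], [1, 0, 0, -0.6, 0], [1, 0, 0, 0, 0]]]}}

```text
time_s: 19.0
ee_pos: [0.4185, 0.0019, 0.2601]
tcp_rot: [-0.263, 2.754, 0.01]
force: [0.9, -0.6, -0.5]
opening: 0.0879
gripper_force: 0.0
```

```bash
python3 - <<'E'
from h import *
st()
T=imaging.snapshot("top");S=imaging.snapshot("side")
for t in("tin","mark"):print(t,[(r["uv"],r["p"]) for r in spotter.landmark_of("side",t)])
a=cv2.resize(T["color"][240:340,265:365],(400,400),interpolation=3);b=cv2.resize(S["color"][220:360,210:350],(400,400),interpolation=3)
cv2.imwrite("pics/set.png",np.hstack([a,b]))
E
```

```text
19.0 q [-0.26  0.01  2.16  0.23  0.63 -2.18] p [0.4185 0.0019 0.2601] tilt 21.5 az 6.6 y [-0.184  0.982 -0.028] yyaw 100.6
tin [([283.6, 306.5], 0.97)]
mark [([286.5, 297.6], 0.85)]
```

View pics/set.png

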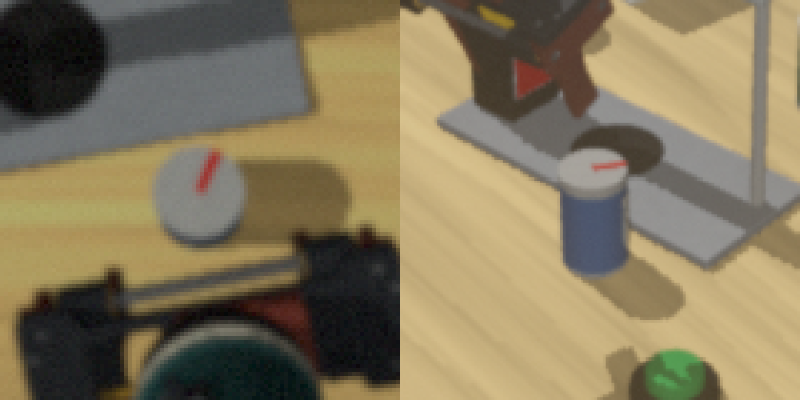

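```bash
python3 - <<'E'
from h import *
T=imaging.snapshot("top")
a=at_z(T,(314.75,288),.085);b=at_z(T,(318.75,278.75),.085);print(a,np.degrees(np.arctan2(b[1]-a[1],b[0]-a[0])),"pad",at_z(T,(277.5,254.2),.01))
S=imaging.snapshot("side");print(at_z(S,(283.6,306.5),0))
moves((.389,.115,.25),(.389,.115,.12),(.30,.105,.12))
E
```

```text
[0.49751481 0.01109676 0.085     ] -23.754840384988945 pad [0.59036119 0.10346906 0.01      ]
[5.19335083e-01 1.37258981e-02 1.11022302e-16]
[0.389 0.115 0.25 ] units [0.16 2.32 0.  ] norm 2.32
[0.389 0.115 0.12 ] units [0.93 0.06 2.43] norm 2.6
[0.3   0.105 0.12 ] units [ 1.67  0.13 -0.64] norm 1.79
```

Request:
{"api": "servo_tool", "payload": {"increments": [[[1, 0.04, 0.58, 0, 0], [1, 0.04, 0.58, 0, 0], [1, 0.04, 0.58, 0, 0], [1, 0.04, 0.58, 0, 0], [1, 0.23, 0, 0.6, 0], [1, 0.23, 0, 0.6, 0], [1, 0.23, 0, 0.6, 0], [1, 0.23, 0, 0.6, 0], [1, 0, 0, 0, 0]]]}}

```text
time_s: 20.2
ee_pos: [0.3954, 0.1134, 0.1367]
tcp_rot: [-0.266, 2.788, 0.012]
force: [0.2, 0.4, -0.9]
opening: 0.0874
gripper_force: 0.0
```

```bash
python3 -c "
from h import *
st()"
```

```text
20.2 q [ 0.11  0.3   2.31  0.02  0.2  -1.67] p [0.3954 0.1134 0.1367] tilt 19.6 az 6.9 y [-0.185  0.982 -0.024] yyaw 100.7
```

Now I push inward and keep it low.

Request:
{"api": "servo_tool", "payload": {"increments": [[[1, 0.5, 0, 0.1, 0], [1, 0.5, 0, 0.1, 0], [1, 0.5, 0, 0.1, 0], [1, 0.5, 0, 0.1, 0], [1, 0, 0, 0, 0]]]}}

```text
time_s: 20.7
ee_pos: [0.3466, 0.1092, 0.1287]
tcp_rot: [-0.27, 2.841, -0.001]
force: [0.4, -0.1, 0.6]
opening: 0.0877
gripper_force: 0.0
```

```bash
python3 -c "
from h import *
st()"
```

```text
20.7 q [ 0.12  0.28  2.38 -0.04  0.2  -1.6 ] p [0.3466 0.1092 0.1287] tilt 16.5 az 5.3 y [-0.184  0.982 -0.027] yyaw 100.6
```

Request:
{"api": "servo_tool", "payload": {"increments": [[[1, 0.6, 0, 0, 0], [1, 0.6, 0, 0, 0], [1, 0.6, 0, 0, 0], [1, 0.6, 0, 0, 0], [1, 0.6, 0, 0, 0], [1, 0.6, 0, 0, 0], [1, 0, 0, 0, 0]]]}}

```text
time_s: 21.4
ee_pos: [0.3179, 0.1373, 0.091]
tcp_rot: [-0.274, 2.934, -0.045]
force: [-0.0, 0.1, -0.4]
opening: 0.0882
gripper_force: 0.0
```

```bash
python3 -c "
from h import *
st()"
```

```text
21.4 q [ 0.26  0.39  2.38 -0.33  0.2  -1.18] p [0.3179 0.1373 0.091 ] tilt 11.3 az -3.6 y [-0.18   0.982 -0.048] yyaw 100.4
```

Request:
{"api": "servo_tool", "payload": {"increments": [[[1, -0.2, 0, -0.5, 0], [1, -0.2, 0, -0.5, 0], [1, 0, -0.6, 0, 0], [1, 0, -0.6, 0, 0], [1, 0, -0.5, 0, 0], [1, 0.5, 0, 0, 0], [1, 0.5, 0, 0, 0], [1, 0, 0, 0, 0]]]}}

```text
time_s: 22.2
ee_pos: [0.3111, 0.0517, 0.1499]
tcp_rot: [-0.271, 2.95, -0.048]
force: [0.4, -0.1, 0.5]
opening: 0.0878
gripper_force: 0.0
```

```bash
python3 -c "
from h import *
st()"
```

```text
22.2 q [-0.05  0.17  2.38 -0.02  0.41 -1.79] p [0.3111 0.0517 0.1499] tilt 10.4 az -4.9 y [-0.178  0.983 -0.048] yyaw 100.3
```

Request:
{"api": "servo_tool", "payload": {"increments": [[[1, 0.5, 0, -0.05, 0], [1, 0.5, 0, -0.05, 0], [1, 0.5, 0, -0.05, 0], [1, 0.5, 0, -0.05, 0], [1, 0, 0, 0, 0]]]}}

```text
time_s: 22.7
ee_pos: [0.2642, 0.0459, 0.186]
tcp_rot: [-0.276, 3.003, -0.056]
force: [0.2, 0.4, 0.1]
opening: 0.0881
gripper_force: 0.0
```

```bash
python3 -c "
from h import *
st()"
```

```text
22.7 q [-0.07  0.01  2.38 -0.03  0.62 -1.8 ] p [0.2642 0.0459 0.186 ] tilt 7.5 az -11.4 y [-0.179  0.983 -0.049] yyaw 100.3
```

Request:
{"api": "servo_tool", "payload": {"increments": [[[1, 0.5, 0, 0.5, 0], [1, 0.5, 0, 0.5, 0], [1, 0.5, 0, 0.5, 0], [1, 0.5, 0, 0.3, 0], [1, 0.5, 0, 0.3, 0], [1, 0, 0, 0, 0]]]}}

```text
time_s: 23.3
ee_pos: [0.2573, 0.044, 0.1518]
tcp_rot: [-0.282, 3.114, -0.075]
force: [0.2, 0.0, 0.5]
opening: 0.0876
gripper_force: 0.0
```

```bash
python3 -c "
from h import *
st()
print(R.from_rotvec(env.observe()['tcp_rot']).as_matrix())"
```

```text
23.3 q [-0.04  0.15  2.38 -0.08  0.6  -1.73] p [0.2573 0.044  0.1518] tilt 2.8 az -69.1 y [-0.179  0.983 -0.049] yyaw 100.3
[[-0.98367947 -0.17905067  0.01776406]
 [-0.17969728  0.98262582 -0.04642607]
 [-0.0091428  -0.04886053 -0.99876376]]
```

```bash
python3 -c "
from h import *
moves((.496,.015,.23))"
```

```text
[0.496 0.015 0.23 ] units [-4.61 -1.5  -1.45] norm 5.06
```

Request:
{"api": "servo_tool", "payload": {"increments": [[[1, -0.5, -0.17, -0.3, 0], [1, -0.5, -0.17, -0.3, 0], [1, -0.5, -0.17, -0.25, 0], [1, -0.5, -0.17, -0.2, 0], [1, -0.5, -0.17, -0.2, 0], [1, -0.5, -0.17, -0.1, 0], [1, -0.5, -0.17, -0.1, 0], [1, -0.55, -0.15, 0, 0], [1, -0.56, -0.16, 0, 0], [1, 0, 0, 0, 0]]]}}

```text
time_s: 24.3
ee_pos: [0.5009, 0.0144, 0.2316]
tcp_rot: [-0.28, 3.107, -0.076]
force: [-0.4, -0.5, 0.7]
opening: 0.0876
gripper_force: 0.0
```

Request:
{"api": "servo_tool", "payload": {"increments": [[[1, 0, 0, 0, 1], [1, 0, 0, 0, 1], [1, 0, 0, 0, 1], [1, 0, 0, 0, 1], [1, 0, 0, 0, 1], [1, 0, 0, 0, 1], [1, 0, 0, 0, 1], [1, 0, 0, 0, 1], [1, 0, 0, 0, 1], [1, 0, 0, 0, 1], [1, 0, 0, 0, 1], [1, 0, 0, 0, 1], [1, 0, 0, 0, 1], [1, 0, 0, 0, 1], [1, 0, 0, 0, 1], [1, 0, 0, 0, 1], [1, 0, 0, 0, 1], [1, 0, 0, 0, 1], [1, 0, 0, 0, 0]]]}}

```text
time_s: 26.2
ee_pos: [0.4955, 0.0151, 0.2307]
tcp_rot: [2.586, 1.696, -0.015]
force: [0.3, 0.1, -0.6]
opening: 0.088
gripper_force: 0.0
```

```bash
python3 -c "
from h import *
st()
print(R.from_rotvec(env.observe()['tcp_rot']).as_matrix()[:,2])
moves((.496,.014,.118))"
```

```text
26.2 q [-0.08  0.29  1.83 -0.05  1.    0.36] p [0.4955 0.0151 0.2307] tilt 2.9 az -67.7 y [ 0.917 -0.398  0.036] yyaw -23.5
[ 0.01895614 -0.04628846 -0.99874824]
[0.496 0.014 0.118] units [ 0.06 -0.06  2.25] norm 2.25
```

Request:
{"api": "servo_tool", "payload": {"increments": [[[1, 0.02, -0.01, 0.45, 0], [1, 0.01, -0.01, 0.45, 0], [1, 0.01, -0.01, 0.45, 0], [1, 0.01, -0.01, 0.45, 0], [1, 0.01, -0.01, 0.45, 0], [1, 0, 0, 0, 0], [-1, 0, 0, 0, 0], [-1, 0, 0, 0, 0], [-1, 0, 0, 0, 0], [-1, 0, 0, 0, 0], [-1, 0, 0, 0, 0], [-1, 0, 0, 0, 0], [-1, 0, 0, -0.2, 0], [-1, 0, 0, -0.2, 0], [-1, 0, 0, 0, 0]]]}}

```text
time_s: 27.7
ee_pos: [0.4983, 0.0144, 0.1394]
tcp_rot: [2.583, 1.696, -0.011]
force: [-0.5, -0.2, -3.9]
opening: 0.0521
gripper_force: 29.7
```

Request:
{"api": "servo_tool", "payload": {"increments": [[[-1, 0, 0, 0, -1], [-1, 0, 0, 0, -1], [-1, 0, 0, 0, -1], [-1, 0, 0, 0, -1], [-1, 0, 0, 0, -1], [-1, 0, 0, 0, -1], [-1, 0, 0, 0, -1], [-1, 0, 0, 0, -1], [-1, 0, 0, 0, -1], [-1, 0, 0, 0, -1], [-1, 0, 0, 0, -1], [-1, 0, 0, 0, -1], [-1, 0, 0, 0, -1], [-1, 0, 0, 0, -1], [-1, 0, 0, 0, -1], [-1, 0, 0, 0, -1], [-1, 0, 0, 0, -1], [-1, 0, 0, 0, -1], [-1, 0, 0, 0, 0]]]}}

```text
time_s: 29.6
ee_pos: [0.4974, 0.0144, 0.138]
tcp_rot: [-0.283, 3.113, -0.075]
force: [1.0, 0.5, -4.1]
opening: 0.0525
gripper_force: 29.7
```

Request:
{"api": "servo_tool", "payload": {"increments": [[[-1, 0, 0, 0.15, 0], [-1, 0, 0, 0.15, 0], [-1, 0, 0, 0.08, 0], [-1, 0, 0, 0, 0], [1, 0, 0, 0, 0], [1, 0, 0, 0, 0], [1, 0, 0, 0, 0], [1, 0, 0, 0, 0], [1, 0, 0, 0, 0], [1, 0, 0, -0.3, 0], [1, 0, 0, -0.5, 0], [1, 0, 0, -0.6, 0], [1, 0, 0, -0.6, 0], [1, 0, 0, -0.8, 0], [1, 0, 0, 0, 0]]]}}

```text
time_s: 31.1
ee_pos: [0.4978, 0.0201, 0.2636]
tcp_rot: [-0.28, 3.104, -0.077]
force: [0.4, 0.4, 0.5]
opening: 0.0879
gripper_force: 0.0
```

```bash
python3 -c "
from h import *
st()"
```

```text
31.1 q [-0.07  0.25  1.79 -0.05  1.07 -1.8 ] p [0.4978 0.0201 0.2636] tilt 3.2 az -58.7 y [-0.179  0.983 -0.051] yyaw 100.3
```

Request:
{"api": "servo_tool", "payload": {"increments": [[[1, 0, 0.2, -0.9, 0], [1, -0.4, 0.3, -0.8, 0], [1, -0.6, 0.3, -0.5, 0], [1, -0.7, 0.3, -0.5, 0], [1, -0.8, 0.3, -0.3, 0], [1, -0.8, 0.3, -0.2, 0], [1, -0.9, 0.3, 0, 0], [1, -0.9, 0.3, 0, 0], [1, -0.9, 0.3, 0, 0], [1, -0.9, 0.2, 0, 0], [1, -1, 0, 0, 0], [1, -1, 0, 0, 0], [1, -1, 0, 0, 0], [1, -1, 0, 0, 0], [1, -1, 0, 0, 0], [1, -1, 0, 0, 0], [1, 0, 0, 0, 0]]]}}

```text
time_s: 32.8
ee_pos: [0.9634, 0.2432, 0.3661]
tcp_rot: [-0.274, 2.987, -0.042]
force: [0.3, -0.5, -0.4]
opening: 0.088
gripper_force: 0.0
```

```bash
python3 - <<'E'
from h import *
st()
T=imaging.snapshot("top");S=imaging.snapshot("side")
a=cv2.resize(T["color"][240:340,265:365],(400,400),interpolation=3);b=cv2.resize(S["color"][220:360,210:350],(400,400),interpolation=3)
cv2.imwrite("pics/turned.png",np.hstack([a,b]))
E
```

```text
32.8 q [ 0.19  0.98  0.22 -0.04  1.81 -1.58] p [0.9634 0.2432 0.3661] tilt 8.3 az -5.9 y [-0.179  0.983 -0.041] yyaw 100.3
```

View pics/turned.png

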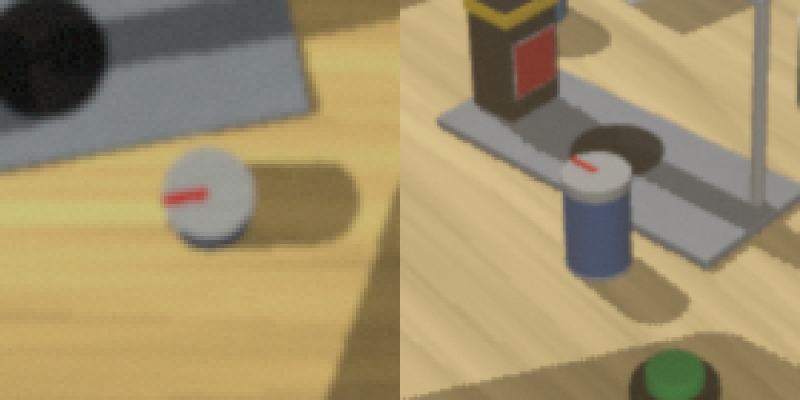

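The tin is upright on the bench, and the stripe now points along stand y, at about 99° yaw. I continue tilting the tool.

Request:
{"api": "servo_tool", "payload": {"increments": [[[1, -1, 0, 0, 0], [1, -1, 0, 0, 0], [1, -1, 0, 0, 0], [1, -1, 0, 0, 0], [1, -1, 0, 0, 0], [1, 0, 0, 0, 0]]]}}

```text
time_s: 33.5
ee_pos: [1.0294, 0.2448, 0.3556]
tcp_rot: [-0.264, 2.804, -0.001]
force: [-0.8, -0.7, -0.3]
opening: 0.088
gripper_force: 0.0
```

```bash
python3 - <<'E'
from h import *
st()
T=imaging.snapshot("top");print(at_z(T,(317,288.25),.085))
E
```

```text
33.5 q [ 0.18  1.    0.22 -0.03  1.6  -1.59] p [1.0294 0.2448 0.3556] tilt 18.7 az 5.2 y [-0.182  0.983 -0.031] yyaw 100.5
[0.4968949  0.00597016 0.085     ]
```

Request:
{"api": "servo_tool", "payload": {"increments": [[[1, -1, 0, 0, 0], [1, 0, 0, 0, 0]]]}}

```text
time_s: 33.75
ee_pos: [1.0406, 0.2452, 0.358]
tcp_rot: [-0.262, 2.767, 0.006]
force: [-1.0, 0.1, -0.0]
opening: 0.0881
gripper_force: 0.0
```

```bash
python3 - <<'E'
from h import *
st();o=env.observe();z=R.from_rotvec(o["tcp_rot"]).as_matrix()[:,2];print(z)
t=np.array([.497,.008,.054])-.061*z;p=t-.15*z;e=np.array(o["ee_pos"])
moves((.8,.19,.45),(p[0],p[1],.36),p,t)
E
```

```text
33.75 q [ 0.17  1.    0.21 -0.02  1.56 -1.59] p [1.0406 0.2452 0.358 ] tilt 20.7 az 6.1 y [-0.182  0.983 -0.029] yyaw 100.5
[ 0.35223594  0.03746191 -0.93516119]
[0.8  0.19 0.45] units [ 3.97 -0.26 -3.46] norm 5.27
[0.423 0.    0.36 ] units [ 8.25 -2.3  -1.12] norm 8.64
[0.423 0.    0.251] units [0.77 0.06 2.03] norm 2.17
[0.476 0.006 0.111] units [0. 0. 3.] norm 3.0
```

Request:
{"api": "servo_tool", "payload": {"increments": [[[1, 0.66, -0.04, -0.58, 0], [1, 0.66, -0.04, -0.58, 0], [1, 0.66, -0.04, -0.58, 0], [1, 0.66, -0.04, -0.58, 0], [1, 0.66, -0.05, -0.57, 0], [1, 0.66, -0.05, -0.57, 0], [1, 0.75, -0.21, -0.1, 0], [1, 0.75, -0.21, -0.1, 0], [1, 0.75, -0.21, -0.1, 0], [1, 0.75, -0.21, -0.1, 0], [1, 0.75, -0.21, -0.1, 0], [1, 0.75, -0.21, -0.1, 0], [1, 0.75, -0.21, -0.1, 0], [1, 0.75, -0.21, -0.1, 0], [1, 0.75, -0.21, -0.1, 0], [1, 0.75, -0.21, -0.1, 0], [1, 0.75, -0.2, -0.1, 0], [1, 0, 0, 0, 0]]]}}

```text
time_s: 35.55
ee_pos: [0.418, 0.0004, 0.3571]
tcp_rot: [-0.261, 2.773, 0.007]
force: [0.2, -0.5, -0.1]
opening: 0.0879
gripper_force: 0.0
```

```bash
python3 - <<'E'
from h import *
st();o=env.observe();z=R.from_rotvec(o["tcp_rot"]).as_matrix()[:,2]
t=np.array([.497,.008,.054])-.061*z;p=t-.15*z
moves(p,t)
E
```

```text
35.55 q [-0.26 -0.13  1.99  0.15  0.95 -2.08] p [4.180e-01 4.000e-04 3.571e-01] tilt 20.4 az 6.2 y [-0.181  0.983 -0.027] yyaw 100.5
[0.424 0.    0.252] units [0.63 0.03 2.01] norm 2.11
[0.476 0.006 0.111] units [0. 0. 3.] norm 3.0
```

Request:
{"api": "servo_tool", "payload": {"increments": [[[1, 0.16, 0.01, 0.5, 0], [1, 0.16, 0.01, 0.5, 0], [1, 0.16, 0.01, 0.5, 0], [1, 0.15, 0, 0.5, 0], [1, 0, 0, 0.5, 0], [1, 0, 0, 0.5, 0], [1, 0, 0, 0.5, 0], [1, 0, 0, 0, 0]]]}}

```text
time_s: 36.35
ee_pos: [0.4561, 0.0034, 0.1822]
tcp_rot: [-0.263, 2.771, 0.009]
force: [-0.2, 0.8, 0.1]
opening: 0.088
gripper_force: 0.0
```

```bash
python3 - <<'E'
from h import *
st();o=env.observe();z=R.from_rotvec(o["tcp_rot"]).as_matrix()[:,2]
t=np.array([.497,.008,.054])-.061*z
moves(t)
E
```

```text
36.35 q [-0.22  0.23  2.18  0.29  0.41 -2.23] p [0.4561 0.0034 0.1822] tilt 20.5 az 6.4 y [-0.183  0.983 -0.027] yyaw 100.6
[0.476 0.006 0.111] units [0.13 0.01 1.47] norm 1.48
```

Down to the grasp, close, and lift.

Request:
{"api": "servo_tool", "payload": {"increments": [[[1, 0.04, 0, 0.49, 0], [1, 0.04, 0, 0.49, 0], [1, 0.05, 0, 0.49, 0], [1, 0, 0, 0, 0], [-1, 0, 0, 0, 0], [-1, 0, 0, 0, 0], [-1, 0, 0, 0, 0], [-1, 0, 0, 0, 0], [-1, 0, 0, 0, 0], [-1, 0, 0, 0, 0]]]}}

```text
time_s: 37.35
ee_pos: [0.4761, 0.0045, 0.1137]
tcp_rot: [-0.261, 2.766, 0.006]
force: [-2.9, 0.9, 9.8]
opening: 0.0521
gripper_force: 29.9
```

```bash
python3 - <<'E'
from h import *
st();o=env.observe();print(o["opening"],o["gripper_force"]);e=np.array(o["ee_pos"]);pad=np.array([.592,.1055,0]);G=e+.061*R.from_rotvec(o["tcp_rot"]).as_matrix()[:,2];print(G)
T=imaging.snapshot("top");S=imaging.snapshot("side")
for c in("top","side"):print([(r["uv"],r["p"]) for r in spotter.landmark_of(c,"tin")],[(r["uv"],r["p"]) for r in spotter.landmark_of(c,"pad")])
sx=np.array([.983,.183,0])
moves(e+[0,0,.03])
E
```

```text
37.35 q [-0.21  0.41  2.21  0.56  0.21 -2.49] p [0.4761 0.0045 0.1137] tilt 20.8 az 6.1 y [-0.182  0.983 -0.029] yyaw 100.5
0.05205690381613018 29.881569743156433
[0.49763851 0.00680945 0.05666814]
[([315.1, 295.7], 0.71)] [([274.0, 254.1], 0.78)]
[([281.9, 311.7], 0.58), ([414.9, 322.2], 0.4), ([398.2, 432.0], 0.21)] [([288.2, 268.2], 0.74)]
[0.476 0.005 0.144] units [-0.21 -0.02 -0.56] norm 0.6
```

```bash
python3 - <<'E'
from h import *
sx=np.array([.983,.183,0]);t=np.array([.569,.097,.145])
moves(np.array(env.observe()["ee_pos"])+[0,0,.032],t-.098*sx,t,t-[0,0,.020])
E
```

```text
[0.476 0.004 0.146] units [-0.23 -0.02 -0.6 ] norm 0.64
[0.473 0.079 0.145] units [-0.2   1.48  0.04] norm 1.49
[0.569 0.097 0.145] units [-1.83  0.    0.69] norm 1.96
[0.569 0.097 0.125] units [0.14 0.01 0.37] norm 0.4
```

Request:
{"api": "servo_tool", "payload": {"increments": [[[-1, -0.12, -0.01, -0.3, 0], [-1, -0.11, -0.01, -0.3, 0], [-1, -0.03, 0.25, 0.01, 0], [-1, -0.03, 0.25, 0.01, 0], [-1, -0.03, 0.25, 0.01, 0], [-1, -0.03, 0.25, 0.01, 0], [-1, -0.04, 0.24, 0, 0], [-1, -0.04, 0.24, 0, 0], [-1, -0.26, 0, 0.1, 0], [-1, -0.26, 0, 0.1, 0], [-1, -0.26, 0, 0.1, 0], [-1, -0.26, 0, 0.1, 0], [-1, -0.26, 0, 0.1, 0], [-1, 0, 0, 0, 0]]]}}

```text
time_s: 39.05
ee_pos: [0.5442, 0.0916, 0.1446]
tcp_rot: [-0.261, 2.764, 0.005]
force: [-0.6, -0.2, -3.7]
opening: 0.0517
gripper_force: 29.8
```

```bash
python3 - <<'E'
from h import *
st();print(env.observe()["force"]);t=np.array([.569,.097,.145])
moves(t,t-[0,0,.020])
E
```

```text
39.05 q [ 0.03  0.41  2.03  0.08  0.35 -1.81] p [0.5442 0.0916 0.1446] tilt 20.9 az 6.0 y [-0.182  0.983 -0.03 ] yyaw 100.5
[-0.61383179 -0.17488412 -3.70010432]
[0.569 0.097 0.145] units [-0.48  0.02  0.17] norm 0.51
[0.569 0.097 0.125] units [0.14 0.01 0.37] norm 0.4
```

Request:
{"api": "servo_tool", "payload": {"increments": [[[-1, -0.12, 0.01, 0.14, 0], [-1, -0.12, 0.01, 0.14, 0], [-1, -0.12, 0, 0.12, 0], [-1, 0.02, 0, 0.14, 0], [-1, 0, 0, 0, 0]]]}}

```text
time_s: 39.55
ee_pos: [0.5661, 0.0968, 0.124]
tcp_rot: [-0.262, 2.768, 0.006]
force: [-0.4, 0.1, -3.9]
opening: 0.0519
gripper_force: 29.8
```

```bash
python3 - <<'E'
from h import *
st();print(env.observe()["force"])
T=imaging.snapshot("top");S=imaging.snapshot("side")
a=cv2.resize(T["color"][200:310,215:315],(400,440),interpolation=3);b=cv2.resize(S["color"][170:310,210:340],(400,440),interpolation=3)
cv2.imwrite("pics/place.png",np.hstack([a,b]))
moves((.569,.097,.1245))
E
```

```text
39.55 q [ 0.04  0.47  1.99  0.08  0.33 -1.79] p [0.5661 0.0968 0.124 ] tilt 20.7 az 6.1 y [-0.182  0.983 -0.029] yyaw 100.5
[-0.43110451  0.12231429 -3.86517149]
[0.569 0.097 0.124] units [-0.08 -0.01  0.02] norm 0.08
```

View pics/place.png

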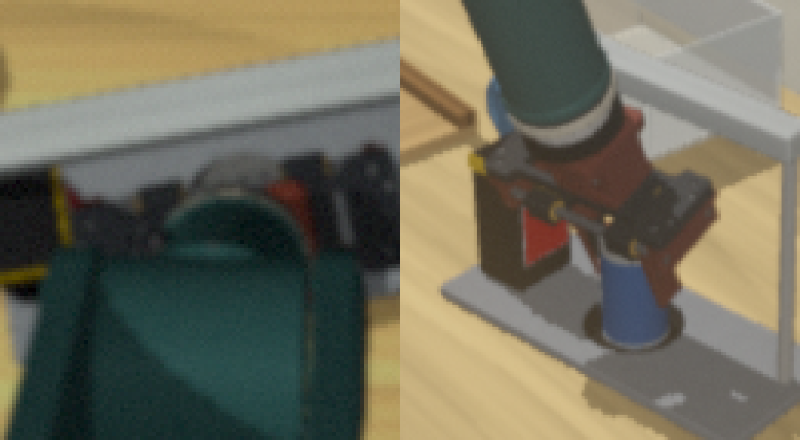

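Request:
{"api": "servo_tool", "payload": {"increments": [[[-1, 0.01, 0, 0.03, 0], [-1, 0, 0, 0, 0]]]}}

```text
time_s: 39.85
ee_pos: [0.5652, 0.0968, 0.1239]
tcp_rot: [-0.262, 2.767, 0.006]
force: [-3.5, -0.2, 4.1]
opening: 0.0516
gripper_force: 29.8
```

Request:
{"api": "servo_tool", "payload": {"increments": [[[1, 0, 0, 0, 0], [1, 0, 0, 0, 0], [1, 0, 0, 0, 0], [1, 0, 0, 0, 0], [1, 0, 0, 0, 0]]]}}

```text
time_s: 40.35
ee_pos: [0.5659, 0.0967, 0.1233]
tcp_rot: [-0.262, 2.767, 0.006]
force: [-0.7, -0.3, 0.2]
opening: 0.0869
gripper_force: 0.0
```

Request:
{"api": "servo_tool", "payload": {"increments": [[[1, 0.2, 0, -0.08, 0], [1, 0.36, 0.01, -0.14, 0], [1, 0.38, 0.01, -0.15, 0], [1, 0.38, 0.01, -0.15, 0], [1, 0.38, 0.01, -0.15, 0], [1, 0, 0, 0, 0]]]}}

```text
time_s: 40.95
ee_pos: [0.4712, 0.0819, 0.1237]
tcp_rot: [-0.262, 2.773, 0.007]
force: [-0.5, -0.4, -0.2]
opening: 0.0878
gripper_force: 0.0
```

```bash
python3 - <<'E'
from h import *
st()
e=np.array(env.observe()["ee_pos"]);moves([e[0]-.02,e[1],.3])
E
```

```text
40.95 q [ 0.    0.39  2.19  0.17  0.21 -1.92] p [0.4712 0.0819 0.1237] tilt 20.4 az 6.2 y [-0.182  0.983 -0.028] yyaw 100.5
[0.451 0.082 0.3  ] units [-0.86 -0.03 -3.44] norm 3.55
```

Request:
{"api": "servo_tool", "payload": {"increments": [[[1, -0.14, 0, -0.57, 0], [1, -0.14, 0, -0.57, 0], [1, -0.14, 0, -0.57, 0], [1, -0.14, 0, -0.57, 0], [-1, -0.15, 0, -0.58, 0], [-1, -0.15, 0, -0.58, 0], [-1, 0, -0.9, 0, 0], [-1, 0, -0.9, 0, 0], [-1, 0, -0.9, 0, 0], [-1, 0, 0, 0, 0]]]}}

```text
time_s: 41.95
ee_pos: [0.4819, -0.0548, 0.306]
tcp_rot: [-0.254, 2.764, -0.001]
force: [0.5, 0.2, -0.6]
opening: 0.0433
gripper_force: 0.0
```

```bash
python3 - <<'E'
from h import *
st();print(env.observe()["opening"])
T=imaging.snapshot("top");
for t in("tin","mark","pad","scan_button_top"):print(t,[(np.round(r["uv"],1),round(r["p"],2)) for r in spotter.landmark_of("top",t)])
S=imaging.snapshot("side")
for t in("tin","mark","pad","scan_button_top"):print(t,[(np.round(r["uv"],1),round(r["p"],2)) for r in spotter.landmark_of("side",t)])
for n,s,b in(("top",T,(405,285,445,320)),("side",S,(325,355,370,400))):
    h=cv2.cvtColor(s["color"],cv2.COLOR_BGR2HSV);m=cv2.inRange(h,(45,90,40),(80,255,255));x0,y0,x1,y1=b
    v,u=np.nonzero(m[y0:y1,x0:x1]);print(n,"green",u.mean()+x0,v.mean()+y0,u.min()+x0,u.max()+x0,v.min()+y0,v.max()+y0)
a=cv2.resize(T["color"][205:295,220:340],(400,300),interpolation=3);b=cv2.resize(S["color"][180:310,210:370],(400,300),interpolation=3)
cv2.imwrite("pics/after.png",np.hstack([a,b]))
E
```

```text
41.95 q [-0.35  0.05  1.97  0.22  0.8  -2.23] p [ 0.4819 -0.0548  0.306 ] tilt 21.0 az 5.2 y [-0.176  0.984 -0.033] yyaw 100.1
0.04331569260111414
tin [(array([277.7, 258.1]), 0.6)]
mark [(array([265.8, 253.3]), 0.92)]
pad [(array([277.2, 253.2]), 0.68), (array([270.2, 256.8]), 0.41)]
scan_button_top [(array([421.1, 306.2]), 0.73), (array([419.3, 265.4]), 0.65), (array([275.7, 255.4]), 0.49)]
tin [(array([289.9, 273. ]), 0.81)]
mark [(array([274.5, 258.9]), 0.82)]
pad [(array([285.6, 271.9]), 0.77)]
scan_button_top [(array([307. , 347.7]), 0.74), (array([349.4, 373.2]), 0.65), (array([295.4, 385.9]), 0.62), (array([379.1, 347.5]), 0.6)]
top green 424.62820512820514 302.7051282051282 418 431 296 309
side green 346.40677966101697 376.40112994350284 339 354 370 383
```

View pics/after.png

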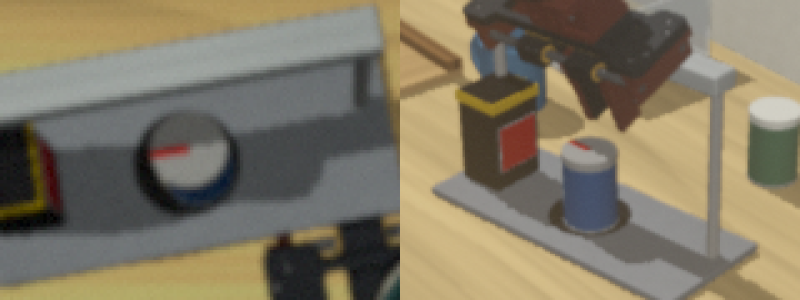

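```bash
python3 - <<'E'
from h import *
st()
moves((.449,-.254,.25),(.449,-.254,.13))
E
```

```text
42.45 q [-0.34  0.05  1.97  0.22  0.8  -2.23] p [ 0.479  -0.0483  0.3044] tilt 20.7 az 6.2 y [-0.184  0.982 -0.029] yyaw 100.6
[ 0.449 -0.254  0.25 ] units [ 1.69 -3.9   0.65] norm 4.3
[ 0.449 -0.254  0.13 ] units [0.85 0.07 2.24] norm 2.4
```

Request:
{"api": "servo_tool", "payload": {"increments": [[[-1, 0.24, -0.55, 0.09, 0], [-1, 0.24, -0.55, 0.09, 0], [-1, 0.24, -0.56, 0.09, 0], [-1, 0.24, -0.56, 0.09, 0], [-1, 0.24, -0.56, 0.09, 0], [-1, 0.24, -0.56, 0.1, 0], [-1, 0.25, -0.56, 0.1, 0], [-1, 0.17, 0.01, 0.45, 0], [-1, 0.17, 0.01, 0.45, 0], [-1, 0.17, 0.01, 0.45, 0], [-1, 0.17, 0.02, 0.45, 0], [-1, 0.17, 0.02, 0.44, 0], [-1, 0, 0, 0, 0]]]}}

```text
time_s: 43.75
ee_pos: [0.456, -0.2504, 0.1355]
tcp_rot: [-0.254, 2.792, 0.005]
force: [0.6, 0.5, 0.2]
opening: 0.0004
gripper_force: 0.0
```

```bash
python3 - <<'E'
from h import *
st();o=env.observe();print(o["opening"],o["force"])
T=imaging.snapshot("top");S=imaging.snapshot("side")
a=cv2.resize(T["color"][260:340,380:460],(400,400),interpolation=3);b=cv2.resize(S["color"][320:400,300:380],(400,400),interpolation=3)
cv2.imwrite("pics/press.png",np.hstack([a,b]))
moves((.449,-.254,.12))
E
```

```text
43.75 q [-0.79  0.42  2.04  0.53  0.53 -2.98] p [ 0.456  -0.2504  0.1355] tilt 19.4 az 5.8 y [-0.176  0.984 -0.026] yyaw 100.1
0.0004268875060661974 [0.58245771 0.48693549 0.2499304 ]
[ 0.449 -0.254  0.12 ] units [ 0.26 -0.02  0.28] norm 0.38
```

View pics/press.png

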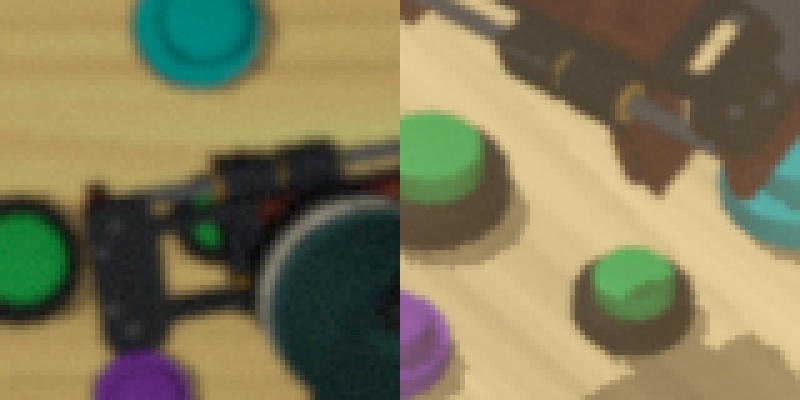

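Request:
{"api": "servo_tool", "payload": {"increments": [[[-1, 0, 0, 0, 1], [-1, 0, 0, 0, 1], [-1, 0, 0, 0, 1], [-1, 0, 0, 0, 1], [-1, 0, 0, 0, 0]]]}}

```text
time_s: 44.35
ee_pos: [0.4568, -0.2523, 0.1388]
tcp_rot: [0.419, 2.775, 0.114]
force: [-0.5, 0.5, 0.1]
opening: 0.0006
gripper_force: 0.0
```

```bash
python3 - <<'E'
from h import *
st();o=env.observe();M=R.from_rotvec(o["tcp_rot"]).as_matrix();p=np.array(o["ee_pos"])
tip=p+.08*M[:,2];low=tip+.009*M[:,0];print("tip",tip,"low",low)
S=imaging.snapshot("side");print(proj(S,[tip,low,[.466,-.252,.02],[.466,-.252,.03]]))
t=p+np.r_[np.array([.466,-.252])-low[:2],0]
moves(t,t-[0,0,.03])
E
```

```text
44.35 q [-0.79  0.41  2.03  0.53  0.54 -2.5 ] p [ 0.4568 -0.2523  0.1388] tilt 19.6 az 5.0 y [0.274 0.953 0.127] yyaw 74.0
tip [ 0.48353899 -0.24992977  0.06346831] low [ 0.47542375 -0.24722812  0.06066761]
[[351.33518182 353.4158048 ]
 [347.14365095 355.61179964]
 [344.42256333 375.04292825]
 [344.5868762  371.17597059]]
[ 0.447 -0.257  0.139] units [ 0.14 -0.14 -0.07] norm 0.21
[ 0.447 -0.257  0.109] units [ 0.19 -0.08  0.57] norm 0.6
```

Request:
{"api": "servo_tool", "payload": {"increments": [[[-1, 0.14, -0.14, -0.07, 0], [-1, 0.06, -0.03, 0.19, 0], [-1, 0.06, -0.03, 0.19, 0], [-1, 0.06, -0.03, 0.19, 0], [-1, 0, 0, 0, 0]]]}}

```text
time_s: 44.9
ee_pos: [0.4462, -0.2568, 0.106]
tcp_rot: [0.419, 2.779, 0.117]
force: [-0.3, 0.6, -0.3]
opening: 0.0004
gripper_force: 0.0
```

Request:
{"api": "servo_tool", "payload": {"increments": [[[-1, 0.03, -0.01, 0.08, 0], [-1, 0, 0, 0, 0]]]}}

```text
time_s: 45.1
ee_pos: [0.4467, -0.2571, 0.1028]
tcp_rot: [0.419, 2.777, 0.116]
force: [-0.6, -0.1, 0.5]
opening: 0.0006
gripper_force: 0.0
```

Request:
{"api": "servo_tool", "payload": {"increments": [[[-1, 0.03, -0.01, 0.08, 0], [-1, 0, 0, 0, 0]]]}}

```text
time_s: 45.3
ee_pos: [0.447, -0.2572, 0.0989]
tcp_rot: [0.419, 2.776, 0.115]
force: [-0.0, 0.2, 2.7]
opening: 0.0009
gripper_force: 1.3
```

Contact. I press further.

Request:
{"api": "servo_tool", "payload": {"increments": [[[-1, 0.03, -0.01, 0.07, 0], [-1, 0, 0, 0, 0]]]}}

```text
time_s: 45.5
ee_pos: [0.4468, -0.2572, 0.0952]
tcp_rot: [0.419, 2.776, 0.115]
force: [0.3, -0.6, 4.7]
opening: 0.0006
gripper_force: 2.3
```

Request:
{"api": "servo_tool", "payload": {"increments": [[[-1, 0.03, -0.01, 0.06, 0], [-1, 0, 0, 0, 0]]]}}

```text
time_s: 45.7
ee_pos: [0.4469, -0.2573, 0.0937]
tcp_rot: [0.418, 2.773, 0.114]
force: [-6.4, 3.0, 30.6]
opening: 0.0006
gripper_force: 15.1
```

The button bottomed out after about 6 mm of travel, as the force jump shows. I lift clear.

Request:
{"api": "servo_tool", "payload": {"increments": [[[-1, -0.05, 0.02, -0.2, 0], [-1, -0.1, 0.03, -0.4, 0], [-1, -0.15, 0.05, -0.6, 0], [-1, -0.15, 0.05, -0.6, 0], [-1, -0.15, 0.05, -0.6, 0], [-1, 0, 0, 0, 0], [-1, 0, 0, 0, 0]]]}}

```text
time_s: 46.4
ee_pos: [0.4358, -0.26, 0.2157]
tcp_rot: [0.418, 2.776, 0.114]
force: [-0.6, 0.8, 0.1]
opening: 0.0002
gripper_force: 0.0
```

```bash
python3 - <<'E'
from h import *
st();print(env.observe()["force"])
T=imaging.snapshot("top")
h=cv2.cvtColor(T["color"],cv2.COLOR_BGR2HSV)[235:265,262:292];m=cv2.inRange(h,(0,120,90),(8,255,255))|cv2.inRange(h,(172,120,90),(180,255,255))
v,u=np.nonzero(m);P=np.array([at_z(T,(a+262,b+235),.095)[:2] for a,b in zip(u,v)])
vx,vy=cv2.fitLine(P.astype(np.float32),cv2.DIST_L2,0,.01,.01)[:2].ravel();print(P.mean(0),np.degrees(np.arctan2(vy,vx))%180,len(P))
print([(np.round(r["uv"],1),r["p"]) for r in spotter.landmark_of("top","tin")])
r=spotter.regions_of("top","tin")[0];print(r["box"])
print(env.job_done())
E
```

```text
46.4 q [-0.84  0.26  1.99  0.41  0.73 -2.4 ] p [ 0.4358 -0.26    0.2157] tilt 19.6 az 5.1 y [0.273 0.954 0.127] yyaw 74.0
[-0.55435883  0.84973593  0.08974558]
[0.58490916 0.11270664] 98.3526 23
[(array([278.8, 258.5]), 0.59)]
[263.7, 237.9, 28.8, 28.7]
the job is handed in; nothing more can be done
None
```

Job handed in at about 47 s: the blue tin stands on the pad with its stripe at 98° (window direction about 100.5°), the small green button was pressed to its stop and released, and the arm is clear; no verdict came back, and I viewed 12 pictures, two over the limit of 10.

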